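# Line up the can capacitors by height on the mounting rail

### The job

Line up the four can capacitors in order of height on the mounting rail, one upright in the middle of each white pad: the shortest on the pad next to the green end block, the tallest at the other end. Do not knock any of them over, and leave the orange multimeter where it lies.

Things in the scene. Friction and masses are not known exactly. Their poses are not given: they have to be found in the camera images.
- cap_blue_mid (a point): Loose upright can capacitor, blue sleeve: a plain cylinder 34 mm in diameter and 45 mm tall, of which the last 4 mm are two small brass terminals on the flat top. The point is its centre, half-way up (22.5 mm above its underside); z is its own axis. 60 g or so.
- cap_silver_mid (a point): Loose upright can capacitor, bright bare aluminium (silvery), black band near its foot: a plain cylinder 38 mm in diameter and 65 mm tall, of which the last 4 mm are two small brass terminals on the flat top. The point is its centre, half-way up (32.5 mm above its underside); z is its own axis. 100 g or so.
- cap_red_mid (a point): Loose upright can capacitor, red sleeve: a plain cylinder 42 mm in diameter and 85 mm tall, of which the last 4 mm are two small brass terminals on the flat top. The point is its centre, half-way up (42.5 mm above its underside); z is its own axis. 150 g or so.
- cap_black_mid (a point): Loose upright can capacitor, black sleeve: a plain cylinder 46 mm in diameter and 105 mm tall, of which the last 4 mm are two small brass terminals on the flat top. The point is its centre, half-way up (52.5 mm above its underside); z is its own axis. 220 g or so.
- pad_a_top (a point): Centre of the flat top of a fixed white square pad, 68 x 68 mm, marked with a black ring 60 mm across and a small cross at its centre; its top is 18 mm above the bench. Four alike pads sit in a row, 80 mm from centre to centre, on one dark steel and silver mounting rail (90 x 440 mm, 12 mm high); this is the one farthest to the right (most negative y). x points across the rail (away from the robot), y along the row.
- pad_b_top (a point): Centre of the flat top of a fixed white square pad, 68 x 68 mm, marked with a black ring 60 mm across and a small cross at its centre; its top is 18 mm above the bench. Four alike pads sit in a row, 80 mm from centre to centre, on one dark steel and silver mounting rail (90 x 440 mm, 12 mm high); this is second from the right. x points across the rail (away from the robot), y along the row.
- pad_c_top (a point): Centre of the flat top of a fixed white square pad, 68 x 68 mm, marked with a black ring 60 mm across and a small cross at its centre; its top is 18 mm above the bench. Four alike pads sit in a row, 80 mm from centre to centre, on one dark steel and silver mounting rail (90 x 440 mm, 12 mm high); this is third from the right. x points across the rail (away from the robot), y along the row.
- pad_d_top (a point): Centre of the flat top of a fixed white square pad, 68 x 68 mm, marked with a black ring 60 mm across and a small cross at its centre; its top is 18 mm above the bench. Four alike pads sit in a row, 80 mm from centre to centre, on one dark steel and silver mounting rail (90 x 440 mm, 12 mm high); this is the one farthest to the left (most positive y). x points across the rail (away from the robot), y along the row.
- green_block_mid (a point): Fixed bright green end block, 50 x 26 mm and 24 mm high with a small green dome 10 mm high, standing on the rail beyond one end pad, 70 mm from that pad's centre; at either end of the row from start to start (a grey block of the same form is at the other end). The point is its centre, 24 mm above the bench.
- multimeter_mid (a point): Loose orange hand-held multimeter, 150 x 75 x 34 mm, lying on its back to the left of the rail; a bystander. The point is its centre, half-way up; x is its long side.
There are look-alikes about, which are no part of the job. Of the things shaped like the part that bears cap_black_mid, the black one is meant.

How it is judged:
By the outcome, as a careful person would: the job done as asked, in the order asked, and still so for the second after the job is handed in, with the robot touching nothing.
It also fails if it takes over 106 s, if anything falls off the work surface, if the arm or the gripper's body presses on something with over 40 N, if the wrist force passes 120 N, or if a joint passes its speed limit or range.

### The arm

A 6-joint arm with a two-finger parallel gripper is mounted at the origin on the work surface. World frame = base frame: x ahead of the robot, y to its left, z up, the work surface at z = 0. Lengths are in m, angles in rad, forces in N, time in s.
With the tool pointing down it reaches from about 0.425 to 0.95 m from the base axis. Payload 3.5 kg.
Tool frame: the origin (TCP) lies at the very end of the fingers, on their centre line; the grasp point (between the pads) lies 19 mm behind it; z points along the fingers, y is the direction in which the jaws open and shut (so a half turn about z gives the same grasp; the last joint's range is limited). The gripper opens to 85 mm and grips with 20 to 120 N. Pads are 22 mm wide; open, the fingers measure 114 mm over their backs; the gripper's body (76 mm by 85 mm) begins 54 mm behind the grasp point. The pads swing forward as they close: fully open they stand 13 mm farther back than shut.
Start: joints at [0.969, 0.286, 1.577, -0, 1.279, -0.15], TCP at [0.295, 0.607, 0.231] pointing down, gripper open.
Joint ranges: [-2.77, 2.77], [-0.9, 2.22], [0.21, 2.48], [-1.53, 4.67], [0.24, 2.81], [-2.84, 2.84]. Speed limits (rad/s): [2.79, 2.79, 3.14, 3.14, 3.14, 3.14].

### API

Orientations are given as a unit quaternion [w, x, y, z].
In Python, from bench import read_state, optics, job gives the robot as it stands. The module is installed in compiled form; this text tells all that it offers.
- The arm moves only by the tool carry_out, never from a script. Its argument "plan" is a list that holds one entry, the list of rows, each a list of 7 numbers: the turn, a rotation vector about the tool's x, y, z in degrees, then the shift along the tool's x, y, z in cm, then the finger opening in cm, from 0 to 8.54. In form: [[[wx, wy, wz, x, y, z, hand], ...]]. A call has exactly 8 rows; each row shifts and turns the commanded pose from where the row before left it, along the tool's axes as they then stand; what a row does not reach is not made up. A row lasts 1/10 s, in which the tool goes at most 50 mm and 8.59 degrees, less where a joint would pass 70% of its speed; a pose out of reach is approached as far as the arm can. A call with a gripper value outside its range is refused whole. The fingers move at their own pace and stop on an object; "force" is the grip in N (left out, the last holds). Time passes only in rows, so rows that do not move let the fingers close, or fill a call up. It gives the time, the measured TCP pose, the force and the opening at its end, in the units of the state.
- read_state(): the state, without advancing time (a new reading comes with each control period).
- optics.read_camera(name): name is "scene" or "top" or "wrist"; returns (picture, depth): 384x512x3 uint8, red, green, blue; 384x512 float32, m along the optical axis (not along the pixel's ray), 0 where there is no reading.
- optics.camera_info(name): a dict with "K" (3x3 intrinsics, pixels), "dist_coeffs" ([k1, k2, p1, p2, k3] as OpenCV has them; the pictures are not rectified), "R" (3x3) and "t" (3): a world point X has camera coordinates R X + t; the wrist camera has in their place "hand_eye" (4x4, takes a point from camera to tool coordinates, whose origin is the TCP and whose axes are the flange's). Camera axes: x right, y down, z forward; pixel columns grow to the right and rows downward; lengths in m; the calibration is good to about 2 mm. A picture is of the moment at which its call begins: read the wrist's pose just before it. camera_info takes no time and is no camera call.
- job.finish_job(): hands the job in, once; it reports no verdict.
The state is a dict: "time": time; "joint_positions": joint angles; "qvel": joint speeds; "tau": joint torques, N m; "tool_pos": TCP position; "eef_rot": TCP orientation; "ft_force": force on the tool from outside, world axes, zero at the start; "moment": the same for the moment, N m; "opening": finger opening in m.
Only numpy, scipy, OpenCV 4.12 (cv2) and the standard library are available. Lean on these libraries where they do the work, as an engineer would, in place of code of your own. Each camera call takes 0.05 s, during which the arm holds its last target. There are 200 camera calls.

## Working session

There is one attempt and no reset: what is moved stays moved. The work goes in short steps, Python scripts to look and compute and a tool call to move; the robot and the scene stay as the last step left them, time stands still between calls to the robot, and variables do not carry over. Pictures are saved under pics/ and viewed, about 12 in all and at most 16, crops included, and the job is handed in when it is done.

Besides the shell and the picture viewer there is one more tool, called after "Emit:" as name(argument=value, ...) on one line, values as JSON. carry_out: Moves the arm, as the interface text tells. Its arguments: {"type":"object","properties":{"plan":{"type":"array"},"force":{"type":"number"}},"required":["plan"]}

```bash
mkdir -p pics; ls
python3 - <<'E'
from bench import read_state, optics
import cv2,numpy as np
for n in ("scene","top"):
    p,d=optics.read_camera(n); np.savez(f"{n}0.npz",p=p,d=d)
    cv2.imwrite(f"pics/{n}0.png",p[:,:,::-1])
    c=optics.camera_info(n); print(n,{k:np.round(v,4).tolist() for k,v in c.items() if not isinstance(v,str)})
c=optics.camera_info("wrist");print({k:np.round(v,4).tolist() for k,v in c.items() if not isinstance(v,str)})
s=read_state();print({k:np.round(v,3).tolist() for k,v in s.items()})
E
```

```text
pics
scene {'K': [[497.514, 0.0, 246.2383], [0.0, 497.514, 190.1915], [0.0, 0.0, 1.0]], 'dist_coeffs': [0.0495, 0.0, 0.0, 0.0, 0.0], 'R': [[-0.6498, 0.7601, -0.0007], [0.5878, 0.5019, -0.6345], [-0.4819, -0.4127, -0.7729]], 't': [0.2901, -0.2941, 1.5261]}
top {'K': [[359.4313, 0.0, 257.3031], [0.0, 359.4313, 191.4128], [0.0, 0.0, 1.0]], 'dist_coeffs': [-0.102, 0.0, 0.0, 0.0, 0.0], 'R': [[-0.026, -0.9997, 0.0022], [-0.9938, 0.0257, -0.1083], [0.1082, -0.005, -0.9941]], 't': [0.0869, 0.5301, 1.0026]}
{'K': [[296.9332, 0.0, 259.4185], [0.0, 296.9332, 190.4535], [0.0, 0.0, 1.0]], 'dist_coeffs': [-0.0293, 0.0, 0.0, 0.0, 0.0], 'hand_eye': [[-0.0005, -0.9536, -0.301, 0.0765], [1.0, -0.001, 0.0016, 0.0002], [-0.0018, -0.301, 0.9536, -0.1431], [0.0, 0.0, 0.0, 1.0]]}
{'time': 0.1, 'joint_positions': [0.969, 0.287, 1.578, -0.0, 1.279, -0.15], 'qvel': [-0.0, -0.001, -0.003, 0.001, 0.001, 0.001], 'tau': [0.0, -40.729, -29.37, -0.0, 0.003, -0.0], 'tool_pos': [0.294, 0.607, 0.23], 'eef_rot': [-0.0, 0.224, 0.975, -0.001], 'ft_force': [0.97, -0.078, -0.11], 'moment': [0.028, 0.009, -0.026], 'opening': 0.085}
```

View pics/top0.png

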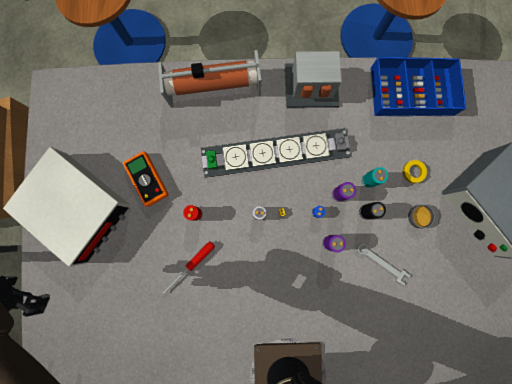

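View pics/scene0.png

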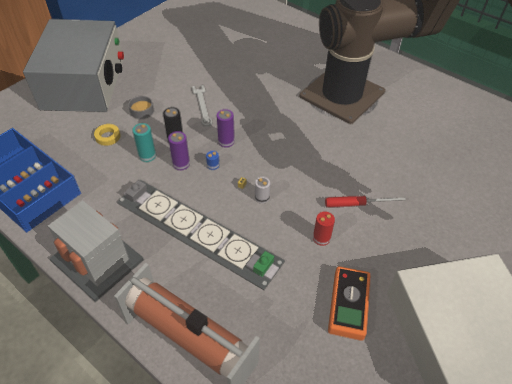

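The top view shows the green block at the left end (210,158), so pad_d is next to green. The pads are at about (235,157), (262,153), (290,149) and (316,146). The caps are red (192,212), silver (260,212), blue (319,211) and black (374,210). Purple and teal are decoys.

```bash
cat > h.py <<'E'
import numpy as np, cv2
from bench import read_state, optics
from scipy.spatial.transform import Rotation as Ro
def cloud(d,c,R,t):
    "world points per pixel; x_cam = R X + t"
    h,w=d.shape; u,v=np.meshgrid(np.arange(w),np.arange(h))
    n=cv2.undistortPoints(np.stack([u,v],-1).reshape(-1,1,2).astype(float),c["K"],c["dist_coeffs"]).reshape(h,w,2)
    P=np.dstack([n*d[...,None],d]); X=(P-t)@R
    X[d<=0]=np.nan; return X
def pose():
    s=read_state(); q=s["eef_rot"]; return np.array(s["tool_pos"]),Ro.from_quat([q[1],q[2],q[3],q[0]]).as_matrix(),s
def shot(n,name=None):
    p0,R0,_=pose(); p,d=optics.read_camera(n); c=optics.camera_info(n)
    c["K"]=np.array(c["K"]);c["dist_coeffs"]=np.array(c["dist_coeffs"])
    if n=="wrist":
        H=np.array(c["hand_eye"]); Rw=R0@H[:3,:3]; o=R0@H[:3,3]+p0; R=Rw.T; t=-R@o
    else: R,t=np.array(c["R"]),np.array(c["t"])
    if name: cv2.imwrite(f"pics/{name}.png",p[:,:,::-1])
    return p,d,cloud(d,c,R,t)
def topc(X,seed,h,base=0,r=.05):
    "enclosing circle (centre, radius) of the flat top near seed; two seed passes"
    s=np.array(seed)
    for _ in range(2):
        m=(np.hypot(X[...,0]-s[0],X[...,1]-s[1])<r)&(abs(X[...,2]-base-(h-.004))<.008)
        if m.sum()<8: return None
        Q=X[m][:,:2]; s=Q.mean(0)
    (a,b),rr=cv2.minEnclosingCircle(Q.astype(np.float32)); return np.round([*s,a,b,rr,m.sum(),np.median(X[m][:,2])],4)
def go(x,y,z,yaw):
    "shift in tool axes (cm) and turn about tool z (deg), from the present pose; yaw = direction of tool y"
    p,R,s=pose(); e=np.array([x,y,z])-p
    cur=np.degrees(np.arctan2(R[1,1],R[0,1])); dy=(yaw-cur+90)%180-90
    print("tcp",np.round(p,4),"yaw %.2f"%cur,"tilt",np.round(R[:,2],4),"shift cm",np.round(R.T@e*100,2),"wz %.2f"%-dy,"| q6 %.2f t %.2f open %.4f F"%(s["joint_positions"][5],s["time"],s["opening"]),np.round(s["ft_force"],1))
E
python3 - <<'E'
from h import *
H=dict(red=.085,silver=.065,blue=.045,black=.105)
for n,px in (("top",dict(red=(192,212),silver=(260,212),blue=(319,211),black=(374,210))),("scene",dict(red=(325,216),silver=(263,182),blue=(212,156),black=(173,111)))):
    p,d,X=shot(n)
    for k,(u,v) in px.items():
        print(n,k,np.round(X[v,u],3),topc(X,X[v,u,:2],H[k]))
    hsv=cv2.cvtColor(p,cv2.COLOR_RGB2HSV)
    w=((p.min(2)>170)&(abs(X[...,2]-.018)<.008)&(abs(X[...,0]-.68)<.2)).astype(np.uint8)
    w=cv2.morphologyEx(w,cv2.MORPH_CLOSE,np.ones((3,3)))
    N,L,S,C=cv2.connectedComponentsWithStats(w)
    for i in range(1,N):
        if S[i,4]>100:
            Q=X[L==i][:,:2].astype(np.float32); print(n,"pad",S[i,4],C[i].round(),cv2.minAreaRect(Q),Q.mean(0))
E
```

```text
top red [0.475 0.252 0.082] [4.740e-01 2.567e-01 4.736e-01 2.574e-01 2.150e-02 1.900e+02 8.100e-02]
top silver [0.471 0.067 0.059] [4.699e-01 6.960e-02 4.702e-01 6.940e-02 1.870e-02 1.450e+02 6.130e-02]
top blue [ 0.471 -0.1    0.042] [ 4.695e-01 -1.011e-01  4.694e-01 -1.018e-01  1.720e-02  1.150e+02
  4.140e-02]
top black [ 0.466 -0.237  0.104] [ 4.659e-01 -2.466e-01  4.662e-01 -2.483e-01  2.310e-02  2.260e+02
  1.013e-01]
top pad 2134 [276. 151.] ((0.659314751625061, 0.006157219409942627), (0.06153157353401184, 0.3250387907028198), 9.787373542785645) [nan nan]
scene red [0.472 0.256 0.084] [4.768e-01 2.606e-01 4.757e-01 2.589e-01 2.210e-02 2.410e+02 8.020e-02]
scene silver [0.468 0.073 0.059] [4.725e-01 7.470e-02 4.714e-01 7.250e-02 2.060e-02 1.640e+02 6.050e-02]
scene blue [ 0.474 -0.095  0.041] [ 4.727e-01 -9.540e-02  4.715e-01 -9.780e-02  1.950e-02  1.150e+02
  4.070e-02]
scene black [ 0.459 -0.246  0.099] [ 4.685e-01 -2.422e-01  4.657e-01 -2.433e-01  2.590e-02  1.990e+02
  1.003e-01]
scene pad 2532 [200. 229.] ((0.668846607208252, 0.013603001832962036), (0.06453090906143188, 0.32620835304260254), 12.557619094848633) [nan nan]
```

Emit:
carry_out(plan=[[[0,0,0,-3.7,-2.9,-0.15,8],[0,0,0,-3.7,-2.9,-0.15,8],[0,0,0,-3.7,-2.9,-0.15,8],[0,0,0,-3.7,-2.9,-0.15,8],[0,0,0,-3.7,-2.9,-0.15,8],[0,0,0,-3.7,-2.9,-0.15,8],[0,0,0,-3.7,-2.9,-0.15,8],[0,0,0,-3.7,-2.9,-0.15,8]]])

```text
time: 1.0
tool_pos: [0.46, 0.2676, 0.2434]
eef_rot: [0.0, 0.224, 0.975, 0.0]
ft_force: [0.8, -0.2, -0.1]
opening: 0.0803
```

Emit:
carry_out(plan=[[[0,0,0,-3.7,-2.9,-0.15,8],[0,0,0,-3.7,-2.9,-0.15,8],[0,0,0,-3.7,-2.9,-0.15,8],[0,0,0,-3.7,-2.9,-0.15,8],[0,0,0,-3.7,-2.9,-0.15,8],[0,0,0,-3.7,-2.9,-0.15,8],[0,0,8,0,0,0,8],[0,0,8,0,0,0,8]]])

```text
time: 1.8
tool_pos: [0.5838, 0.014, 0.2519]
eef_rot: [-0.0, 0.362, 0.932, -0.0]
ft_force: [-0.4, 1.0, -0.5]
opening: 0.0801
```

Emit:
carry_out(plan=[[[0,0,8,0,0,0,8],[0,0,8,0,0,0,8],[0,0,8,0,0,0,8],[0,0,8,0,0,0,8],[0,0,6,0,0,0,8],[0,0,0,0,0,0,8],[0,0,0,0,0,0,8],[0,0,0,0,0,0,8]]])

```text
time: 2.6
tool_pos: [0.5834, 0.0159, 0.2522]
eef_rot: [-0.0, 0.641, 0.767, -0.0]
ft_force: [-0.0, 0.4, 0.7]
opening: 0.0799
```

Run:
```python
from h import *
p,d,X=shot("wrist","w1"); np.savez("w1.npz",p=p,d=d,X=X)
go(.47,.0695,.15,10)
for k,s,h in (("silver",(.470,.0695),.065),("blue",(.4695,-.1015),.045),("red",(.474,.257),.085),("black",(.466,-.2475),.105)): print(k,topc(X,s,h))
w=((p.min(2)>150)&(abs(X[...,2]-.018)<.006)&(X[...,0]>.56)).astype(np.uint8)
N,L,S,C=cv2.connectedComponentsWithStats(w)
for i in range(1,N):
    if S[i,4]>60:
        Q=X[L==i].astype(np.float32); print("pad",S[i,4],C[i].round(),cv2.minAreaRect(Q[:,:2]),Q[:,2].mean())
```

```text
tcp [0.5834 0.0159 0.2523] yaw 10.18 tilt [-1.e-04  0.e+00 -1.e+00] shift cm [  7.28 -10.21  10.23] wz 0.18 | q6 -0.32 t 2.65 open 0.0803 F [-0.6  0.  -0.1]
silver [4.726e-01 7.190e-02 4.714e-01 7.160e-02 1.880e-02 9.720e+02 6.160e-02]
blue [ 4.720e-01 -9.650e-02  4.711e-01 -9.920e-02  1.760e-02  5.100e+02
  4.150e-02]
red None
black NoneTraceback (most recent call last):
  File "<stdin>", line 9, in <module>
cv2.error: OpenCV(4.12.0) /io/opencv/modules/imgproc/src/convhull.cpp:143: error: (-215:Assertion failed) total >= 0 && (depth == CV_32F || depth == CV_32S) in function 'convexHull'
```

View pics/w1.png

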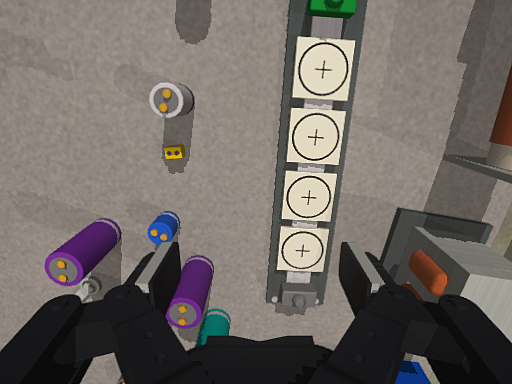

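The wrist view shows the pad crosses at (324,69), (316,137), (309,197) and (302,250), with green next to the top one. Silver is at (168,100) and blue at (160,230).

Run:
```python
from h import *
z=np.load("w1.npz"); X=z["X"];p=z["p"].astype(int)
for u,v in ((324,69),(316,137),(309,197),(302,250)):
    print(np.round(np.nanmedian(X[v-4:v+5,u-4:u+5].reshape(-1,3),axis=0),4))
w=((p.min(2)>150)&(abs(X[...,2]-.018)<.006)&(X[...,0]>.56)).astype(np.uint8)
N,L,S,C=cv2.connectedComponentsWithStats(w)
for i in range(1,N):
    if S[i,4]>300:
        Q=X[L==i].astype(np.float32); print("pad",S[i,4],C[i].round(),cv2.minAreaRect(np.ascontiguousarray(Q[:,:2])))
# row fit from the pad plane, all white
Q=X[w>0][:,:2].astype(np.float32); print(cv2.minAreaRect(Q))
t=np.load("top0.npz"); c=optics.camera_info("top")
T=cloud(t["d"],{k:np.array(c[k]) for k in("K","dist_coeffs")},np.array(c["R"]),np.array(c["t"]))
for u,v in ((235,157),(262,153),(290,149),(316,146)): print("top",np.round(np.nanmedian(T[v-2:v+3,u-2:u+3].reshape(-1,3),axis=0),4))
```

```text
[0.64   0.137  0.0195]
[0.6491 0.0576 0.0194]
[ 0.6584 -0.0217  0.0194]
[ 0.6668 -0.101   0.0194]
pad 1230 [322.  67.] ((0.638951301574707, 0.13745063543319702), (0.06769093126058578, 0.06775839626789093), 6.512210845947266)
pad 1695 [323.  69.] ((0.6390168070793152, 0.13665089011192322), (0.0525992326438427, 0.05348481610417366), 12.075667381286621)
pad 1150 [315. 132.] ((0.6481062769889832, 0.061008911579847336), (0.06775099039077759, 0.07397739589214325), 6.911311149597168)
pad 1415 [315. 136.] ((0.6480638384819031, 0.05745495483279228), (0.053100667893886566, 0.05402197688817978), 14.775973320007324)
pad 937 [308. 193.] ((0.657102644443512, -0.01848001778125763), (0.06723524630069733, 0.07464856654405594), 6.545888900756836)
pad 1178 [308. 197.] ((0.6578554511070251, -0.021692834794521332), (0.052687373012304306, 0.05272466689348221), 10.988777160644531)
pad 731 [302. 248.] ((0.6669338345527649, -0.10117179155349731), (0.06712573021650314, 0.06830529868602753), 6.798890113830566)
pad 972 [302. 250.] ((0.6671687960624695, -0.10123386234045029), (0.053024355322122574, 0.052940886467695236), 57.78218460083008)
((0.6544899344444275, 0.00637054443359375), (0.06781558692455292, 0.3318682909011841), 6.728951930999756)
top [0.6365 0.136  0.0184]
top [0.6462 0.0564 0.0182]
top [ 0.6562 -0.0263  0.0186]
top [ 0.6636 -0.1034  0.0186]
```

Emit:
carry_out(plan=[[[0,0,3.5,0,0,0,8],[0,0,0,1.7,-2.6,2,8],[0,0,0,1.7,-2.6,2,8],[0,0,0,1.7,-2.6,2,8],[0,0,0,1.75,-2.65,2,8],[0,0,0,0,0,3,8],[0,0,0,0,0,0,8],[0,0,0,0,0,0,8]]])

```text
time: 3.45
tool_pos: [0.472, 0.0718, 0.1427]
eef_rot: [-0.0, 0.665, 0.747, -0.0]
ft_force: [-0.5, 0.2, -0.2]
opening: 0.0803
```

Run:
```python
from h import *
p,d,X=shot("wrist","w2")
go(.4714,.0716,.023,6.7)
print(topc(X,(.4714,.0716),.065))
```

```text
tcp [0.473  0.0716 0.1438] yaw 6.62 tilt [ 2.1e-03 -2.0e-04 -1.0e+00] shift cm [ 0.02 -0.19 12.08] wz -0.08 | q6 -0.18 t 3.50 open 0.0803 F [ 1.  -0.   0.6]
[4.709e-01 7.310e-02 4.712e-01 7.170e-02 1.910e-02 1.706e+03 6.190e-02]
```

Emit:
carry_out(plan=[[[0,0,0,0,-0.1,3,8],[0,0,0,0,0,3,8],[0,0,0,0,0,3,8],[0,0,0,0,0,2,8],[0,0,0,0,0,1,8],[0,0,0,0,0,0,3],[0,0,0,0,0,0,3],[0,0,0,0,0,0,3]]], force=40)

```text
time: 4.3
tool_pos: [0.4723, 0.0716, 0.024]
eef_rot: [0.001, 0.665, 0.747, 0.001]
ft_force: [-0.9, 0.2, 7.7]
opening: 0.0373
```

Emit:
carry_out(plan=[[[0,0,0,0,0,0,3],[0,0,0,0,0,0,3],[0,0,0,0,0,-0.5,3],[0,0,0,0,0,-2,3],[0,0,0,0,0,-3,3],[0,0,0,0,0,-3,3],[0,0,0,0,0,0,3],[0,0,0,0,0,0,3]]])

```text
time: 5.1
tool_pos: [0.4706, 0.0718, 0.1075]
eef_rot: [0.0, 0.665, 0.747, 0.0]
ft_force: [-1.2, -0.1, -1.9]
opening: 0.0368
```

Run:
```python
from h import *
p,d,X=shot("wrist","w3")
go(.6488,.0575,.1,6.7)
cv2.imwrite("pics/w3.png",cv2.resize(p[:,:,::-1],(384,288)))
```

```text
tcp [0.4697 0.0718 0.1063] yaw 6.62 tilt [-1.8e-03  1.0e-04 -1.0e+00] shift cm [-3.49 17.63  0.6 ] wz -0.08 | q6 -0.18 t 5.15 open 0.0370 F [-0.5 -0.5 -1.1]
```

View pics/w3.png

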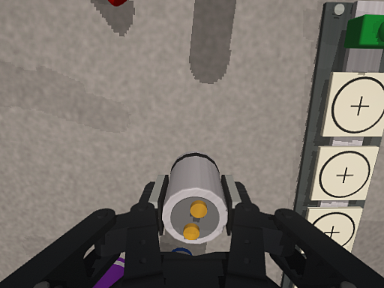

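Emit:
carry_out(plan=[[[0,0,0,-0.9,4.4,0,3],[0,0,0,-0.9,4.4,0,3],[0,0,0,-0.9,4.4,0,3],[0,0,0,-0.8,4.35,0,3],[0,0,0,0,0,2,3],[0,0,0,0,0,2,3],[0,0,0,0,0,0,3],[0,0,0,0,0,0,3]]])

```text
time: 5.95
tool_pos: [0.6474, 0.0573, 0.065]
eef_rot: [-0.002, 0.665, 0.747, -0.001]
ft_force: [0.8, -0.7, -1.1]
opening: 0.0368
```

Run:
```python
from h import *
for i in range(3): p,d,X=shot("wrist"); go(.6488,.0575,.042,6.7)
# held cap top centre relative to TCP
print(topc(X,pose()[0][:2],.065,base=pose()[0][2]-.0235,r=.03))
```

```text
tcp [0.6485 0.0573 0.0666] yaw 6.62 tilt [-1.6e-03  1.0e-04 -1.0e+00] shift cm [0.02 0.04 2.46] wz -0.08 | q6 -0.18 t 6.00 open 0.0373 F [ 0.4 -0.3 -1.3]
tcp [0.6492 0.0573 0.0677] yaw 6.62 tilt [ 4.e-04 -0.e+00 -1.e+00] shift cm [ 0.03 -0.03  2.57] wz -0.08 | q6 -0.18 t 6.05 open 0.0370 F [ 0.7 -0.2 -0.2]
tcp [0.6496 0.0572 0.0684] yaw 6.62 tilt [ 1.6e-03 -1.0e-04 -1.0e+00] shift cm [ 0.04 -0.08  2.64] wz -0.08 | q6 -0.18 t 6.10 open 0.0368 F [-0.8  0.7 -1.1]
[6.493e-01 6.100e-02 6.488e-01 6.470e-02 2.980e-02 7.237e+03 1.053e-01]
```

Emit:
carry_out(plan=[[[0,0,0,0,0,1.2,3],[0,0,0,0,0,0.6,3],[0,0,0,0,0,0.3,3],[0,0,0,0,0,0.1,3],[0,0,0,0,0,0.1,3],[0,0,0,0,0,0,3],[0,0,0,0,0,0,3],[0,0,0,0,0,0,3]]])

```text
time: 6.9
tool_pos: [0.6493, 0.0572, 0.0446]
eef_rot: [0.0, 0.665, 0.747, 0.0]
ft_force: [1.3, 0.1, -0.4]
opening: 0.0368
```

Run:
```python
from h import *
go(.6488,.0575,.042,6.7)
```

```text
tcp [0.6493 0.0572 0.0446] yaw 6.62 tilt [ 5.e-04 -1.e-04 -1.e+00] shift cm [ 0.04 -0.05  0.26] wz -0.08 | q6 -0.18 t 6.90 open 0.0368 F [ 1.3  0.1 -0.4]
```

Not yet in contact, so I'll ease it down another 2.5 mm and release.

Emit:
carry_out(plan=[[[0,0,0,0,0,0.1,3],[0,0,0,0,0,0.1,3],[0,0,0,0,0,0.05,3],[0,0,0,0,0,0,3],[0,0,0,0,0,0,3],[0,0,0,0,0,0,3],[0,0,0,0,0,0,3],[0,0,0,0,0,0,3]]])

```text
time: 7.7
tool_pos: [0.6492, 0.0572, 0.0423]
eef_rot: [0.0, 0.665, 0.747, 0.0]
ft_force: [-2.1, 0.3, 4.5]
opening: 0.0369
```

Emit:
carry_out(plan=[[[0,0,0,0,0,0,4.5],[0,0,0,0,0,0,6.5],[0,0,0,0,0,0,7.5],[0,0,0,0,0,0,7.5],[0,0,0,0,0,-3,7.5],[0,0,0,0,0,-5,7.5],[0,0,0,0,0,-5,7.5],[0,0,0,0,0,-3,7.5]]])

```text
time: 8.5
tool_pos: [0.6508, 0.0571, 0.2069]
eef_rot: [0.003, 0.665, 0.747, 0.002]
ft_force: [0.4, 0.3, 0.1]
opening: 0.0751
```

Run:
```python
from h import *
p,d,X=shot("wrist","w4")
print(topc(X,(.6488,.0575),.065,.018))
go(.4711,-.0992,.2,6.7)
print("blue",topc(X,(.4711,-.0992),.045))
```

```text
[6.499e-01 5.870e-02 6.498e-01 5.760e-02 1.900e-02 1.226e+03 7.980e-02]
tcp [0.6531 0.0571 0.2123] yaw 6.63 tilt [ 0.0146 -0.001  -0.9999] shift cm [-13.42 -19.9    0.98] wz -0.07 | q6 -0.18 t 8.55 open 0.0752 F [1.4 0.4 3.4]
blue [ 4.732e-01 -9.630e-02  4.719e-01 -9.900e-02  1.800e-02  6.300e+02
  4.120e-02]
```

View pics/w4.png

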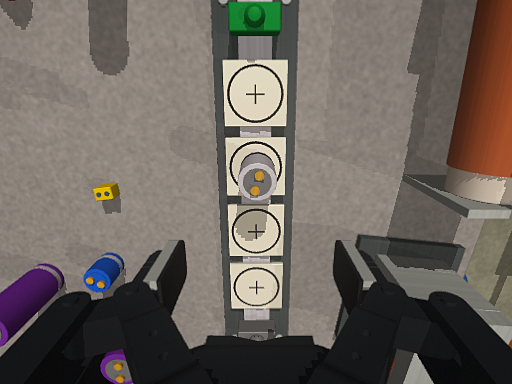

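Run:
```python
from h import *
t=np.load("top0.npz"); c=optics.camera_info("top")
T=cloud(t["d"],{k:np.array(c[k]) for k in("K","dist_coeffs")},np.array(c["R"]),np.array(c["t"]))
for n,(u,v) in dict(pur1=(345,190),pur2=(335,243),teal=(375,176),box=(318,70),heater=(210,85)).items():
    x=T[v,u]; h=np.nanmedian(T[v-3:v+4,u-3:u+4,2])
    print(n,x.round(3),"h",h.round(3),topc(T,x[:2],h+.004) if n[0] in"pt" else "")
go(.4713,-.0992,.15,6.7)
```

```text
pur1 [ 0.521 -0.161  0.106] h 0.102 [ 5.219e-01 -1.675e-01  5.222e-01 -1.680e-01  2.310e-02  2.330e+02
  1.014e-01]
pur2 [ 0.382 -0.128  0.104] h 0.102 [ 3.805e-01 -1.320e-01  3.804e-01 -1.328e-01  2.320e-02  2.290e+02
  1.013e-01]
teal [ 0.558 -0.247  0.101] h 0.101 [ 5.608e-01 -2.591e-01  5.611e-01 -2.589e-01  2.350e-02  2.240e+02
  1.014e-01]
box [ 0.85 -0.1   0.13] h 0.132 
heater [0.829 0.198 0.094] h 0.093 
tcp [0.6531 0.0571 0.2123] yaw 6.63 tilt [ 0.0146 -0.001  -0.9999] shift cm [-13.41 -19.95   5.98] wz -0.07 | q6 -0.18 t 8.55 open 0.0752 F [1.4 0.4 3.4]
```

Emit:
carry_out(plan=[[[0,0,0,-2.7,-3.9,0.5,6.5],[0,0,0,-2.7,-3.9,0.5,6.5],[0,0,0,-2.7,-3.9,0.5,6.5],[0,0,0,-2.7,-3.9,0.5,6.5],[0,0,0,-2.7,-3.9,0.5,6.5],[0,0,-7.6,0,0,0,6.5],[0,0,-7.6,0,0,0,6.5],[0,0,-7.6,0,0,0,6.5]]])

```text
time: 9.35
tool_pos: [0.4705, -0.0998, 0.1765]
eef_rot: [0.0, 0.503, 0.865, 0.0]
ft_force: [0.6, 0.3, -0.0]
opening: 0.0649
```

Emit:
carry_out(plan=[[[0,0,-7.6,0,0,0,6.5],[0,0,0,0,0,0,6.5],[0,0,0,0,0,0,6.5],[0,0,0,0,0,0,6.5],[0,0,0,0,0,0,6.5],[0,0,0,0,0,0,6.5],[0,0,0,0,0,0,6.5],[0,0,0,0,0,0,6.5]]])

```text
time: 10.15
tool_pos: [0.471, -0.0993, 0.1768]
eef_rot: [0.0, 0.446, 0.895, 0.0]
ft_force: [0.2, 0.1, -0.9]
opening: 0.065
```

Run:
```python
from h import *
p,d,X=shot("wrist","w5")
b=topc(X,(.471,-.099),.045); print(b)
go(b[2],b[3],.006,37)
```

```text
[ 4.704e-01 -9.820e-02  4.712e-01 -9.930e-02  1.700e-02  9.280e+02
  4.200e-02]
tcp [ 0.471  -0.0994  0.1768] yaw 37.00 tilt [-0. -0. -1.] shift cm [-1.000e-02  2.000e-02  1.708e+01] wz 0.00 | q6 -1.06 t 10.20 open 0.0651 F [-0.3 -0.6 -0.6]
```

View pics/w5.png

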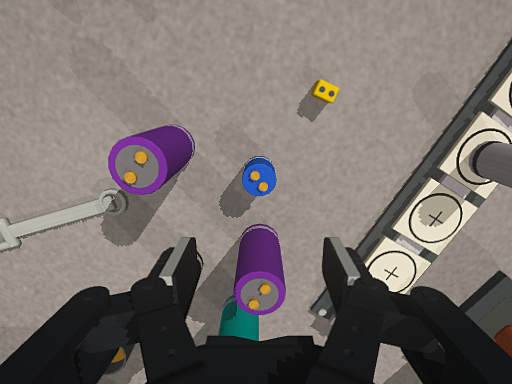

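The blue cap at (259,178) is centred between the jaws, and the purple ones are clear of both the fingers and the body.

Emit:
carry_out(plan=[[[0,0,0,0,0,4,6.5],[0,0,0,0,0,4,6.5],[0,0,0,0,0,4,6.5],[0,0,0,0,0,3,6.5],[0,0,0,0,0,1.5,6.5],[0,0,0,0,0,0.4,6.5],[0,0,0,0,0,0,6.5],[0,0,0,0,0,0,6.5]]])

```text
time: 11.0
tool_pos: [0.472, -0.0998, 0.009]
eef_rot: [0.001, 0.446, 0.895, 0.0]
ft_force: [-0.3, -0.5, 0.5]
opening: 0.0647
```

Emit:
carry_out(plan=[[[0,0,0,0,0,0,4.5],[0,0,0,0,0,0,2.6],[0,0,0,0,0,0,2.6],[0,0,0,0,0,0,2.6],[0,0,0,0,0,0,2.6],[0,0,0,0,0,0,2.6],[0,0,0,0,0,0,2.6],[0,0,0,0,0,0,2.6]]])

```text
time: 11.8
tool_pos: [0.472, -0.0998, 0.0091]
eef_rot: [0.001, 0.446, 0.895, 0.0]
ft_force: [-0.5, 0.8, 6.0]
opening: 0.0329
```

Emit:
carry_out(plan=[[[0,0,0,0,0,-1,2.6],[0,0,0,0,0,-3,2.6],[0,0,0,0,0,-4,2.6],[0,0,0,0,0,-4,2.6],[0,0,0,0,0,-3,2.6],[0,0,7.6,0,0,0,2.6],[0,0,7.6,0,0,0,2.6],[0,0,7.6,0,0,0,2.6]]])

```text
time: 12.6
tool_pos: [0.4706, -0.0992, 0.1582]
eef_rot: [0.0, 0.616, 0.787, -0.0]
ft_force: [0.2, 0.7, -1.3]
opening: 0.0328
```

Emit:
carry_out(plan=[[[0,0,7.5,0,0,0,2.6],[0,0,0,0,0,0,2.6],[0,0,0,0,0,0,2.6],[0,0,0,0,0,0,2.6],[0,0,0,0,0,0,2.6],[0,0,0,0,0,0,2.6],[0,0,0,0,0,0,2.6],[0,0,0,0,0,0,2.6]]])

```text
time: 13.4
tool_pos: [0.471, -0.0994, 0.1578]
eef_rot: [-0.0, 0.664, 0.747, -0.0]
ft_force: [0.6, 0.4, -0.8]
opening: 0.0325
```

Run:
```python
from h import *
go(.6393,.137,.1,6.7)
```

```text
tcp [ 0.471  -0.0994  0.1578] yaw 6.73 tilt [-1.e-04  0.e+00 -1.e+00] shift cm [21.5  19.49  5.78] wz 0.03 | q6 -0.54 t 13.40 open 0.0325 F [ 0.6  0.4 -0.8]
```

Emit:
carry_out(plan=[[[0,0,0,3.1,2.8,0,2.6],[0,0,0,3.1,2.8,0,2.6],[0,0,0,3.1,2.8,0,2.6],[0,0,0,3.1,2.8,0,2.6],[0,0,0,3.1,2.8,0,2.6],[0,0,0,3.0,2.8,0,2.6],[0,0,0,3.0,2.7,0,2.6],[0,0,0,0,0,0,2.6]]])

```text
time: 14.2
tool_pos: [0.6413, 0.1407, 0.1575]
eef_rot: [0.0, 0.663, 0.749, 0.001]
ft_force: [0.2, -0.5, -0.5]
opening: 0.0325
```

Emit:
carry_out(plan=[[[0,0,0,0,0,3,2.6],[0,0,0,0,0,3,2.6],[0,0,0,0,0,3,2.6],[0,0,0,0,0,2,2.6],[0,0,0,0,0,1,2.6],[0,0,0,0,0,0,2.6],[0,0,0,0,0,0,2.6],[0,0,0,0,0,0,2.6]]])

```text
time: 15.0
tool_pos: [0.6408, 0.1369, 0.0398]
eef_rot: [0.001, 0.665, 0.747, 0.001]
ft_force: [-0.1, 0.3, -0.8]
opening: 0.0332
```

Run:
```python
from h import *
go(.6393,.137,.0271,6.7)
```

```text
tcp [0.6408 0.1369 0.0398] yaw 6.71 tilt [ 3.3e-03  2.0e-04 -1.0e+00] shift cm [ 0.03 -0.16  1.27] wz 0.01 | q6 -0.06 t 15.00 open 0.0332 F [-0.1  0.3 -0.8]
```

Emit:
carry_out(plan=[[[0,0,0,0,-0.1,0.5,2.6],[0,0,0,0,0,0.3,2.6],[0,0,0,0,0,0.2,2.6],[0,0,0,0,0,0.1,2.6],[0,0,0,0,0,0.1,2.6],[0,0,0,0,0,0.05,2.6],[0,0,0,0,0,0,2.6],[0,0,0,0,0,0,2.6]]])

```text
time: 15.8
tool_pos: [0.6388, 0.1369, 0.0271]
eef_rot: [0.0, 0.664, 0.747, -0.0]
ft_force: [-3.7, -0.4, 6.5]
opening: 0.0328
```

Run:
```python
from h import *
go(.6393,.137,.0271,6.7)
```

```text
tcp [0.6388 0.1369 0.0271] yaw 6.73 tilt [-1.e-04 -2.e-04 -1.e+00] shift cm [-0.    0.05  0.  ] wz 0.03 | q6 -0.06 t 15.80 open 0.0328 F [-3.7 -0.4  6.5]
```

Emit:
carry_out(plan=[[[0,0,0,0,0,0,4.2],[0,0,0,0,0,0,6],[0,0,0,0,0,0,7.5],[0,0,0,0,0,0,7.5],[0,0,0,0,0,-3,7.5],[0,0,0,0,0,-5,7.5],[0,0,0,0,0,-5,7.5],[0,0,0,0,0,-4,7.5]]])

```text
time: 16.6
tool_pos: [0.6391, 0.1369, 0.1985]
eef_rot: [0.001, 0.665, 0.747, 0.001]
ft_force: [-0.0, 0.0, 0.1]
opening: 0.0753
```

Run:
```python
from h import *
p,d,X=shot("wrist"); p,d,X=shot("wrist"); 
print("blue",topc(X,(.6393,.137),.045,.018)); print("silver",topc(X,(.6488,.0575),.065,.018))
print("red",topc(X,(.4745,.2575),.085))
go(.4745,.2575,.2,6.7)
```

```text
blue [6.394e-01 1.394e-01 6.393e-01 1.382e-01 1.700e-02 8.620e+02 5.990e-02]
silver [6.497e-01 5.990e-02 6.499e-01 5.770e-02 1.930e-02 1.021e+03 7.980e-02]
red [4.782e-01 2.560e-01 4.754e-01 2.582e-01 2.150e-02 2.161e+03 8.160e-02]
tcp [0.6428 0.1372 0.2045] yaw 6.73 tilt [ 1.540e-02  9.000e-04 -9.999e-01] shift cm [ 13.92 -15.31   0.2 ] wz 0.03 | q6 -0.06 t 16.70 open 0.0754 F [-0.  -1.1  0.9]
```

Emit:
carry_out(plan=[[[0,0,0,2.8,-3,0.5,8],[0,0,0,2.8,-3,0.5,8],[0,0,0,2.8,-3,0.5,8],[0,0,0,2.8,-3,0.5,8],[0,0,0,2.8,-3,0.5,8],[0,0,0,0,0,0,8],[0,0,0,0,0,0,8],[0,0,0,0,0,0,8]]])

```text
time: 17.5
tool_pos: [0.474, 0.2579, 0.1703]
eef_rot: [0.0, 0.665, 0.747, 0.0]
ft_force: [-0.0, 0.6, -0.2]
opening: 0.0799
```

Run:
```python
from h import *
p,d,X=shot("wrist");b=topc(X,(.4754,.2582),.085); print("red",b)
go(b[2],b[3],.041,6.7)
```

```text
red [4.750e-01 2.602e-01 4.753e-01 2.587e-01 2.100e-02 1.954e+03 8.190e-02]
tcp [0.4743 0.2578 0.1705] yaw 6.65 tilt [ 7.e-04 -1.e-04 -1.e+00] shift cm [ 0.08  0.1  12.95] wz -0.05 | q6 0.19 t 17.55 open 0.0800 F [ 0.9 -1.1  0.6]
```

Emit:
carry_out(plan=[[[0,0,0,0.05,0.1,4,8],[0,0,0,0,0,4,8],[0,0,0,0,0,3,8],[0,0,0,0,0,1.5,8],[0,0,0,0,0,0.4,8],[0,0,0,0,0,0,8],[0,0,0,0,0,0,5],[0,0,0,0,0,0,3.4]]])

```text
time: 18.35
tool_pos: [0.4756, 0.2594, 0.0432]
eef_rot: [0.001, 0.665, 0.747, 0.002]
ft_force: [-0.8, 0.9, 0.2]
opening: 0.053
```

Emit:
carry_out(plan=[[[0,0,0,0,0,0,3.4],[0,0,0,0,0,0,3.4],[0,0,0,0,0,0,3.4],[0,0,0,0,0,0,3.4],[0,0,0,0,0,0,3.4],[0,0,0,0,0,0,3.4],[0,0,0,0,0,0,3.4],[0,0,0,0,0,0,3.4]]])

```text
time: 19.15
tool_pos: [0.4752, 0.2594, 0.0431]
eef_rot: [0.001, 0.664, 0.747, 0.001]
ft_force: [-0.1, -0.0, 6.1]
opening: 0.0408
```

Emit:
carry_out(plan=[[[0,0,0,0,0,-0.5,3.4],[0,0,0,0,0,-2,3.4],[0,0,0,0,0,-4,3.4],[0,0,0,0,0,-4,3.4],[0,0,0,0,0,-3,3.4],[0,0,0,0,0,0,3.4],[0,0,0,0,0,0,3.4],[0,0,0,0,0,0,3.4]]])

```text
time: 19.95
tool_pos: [0.4725, 0.2584, 0.1737]
eef_rot: [-0.001, 0.664, 0.747, -0.002]
ft_force: [-0.7, 0.1, -2.0]
opening: 0.0408
```

Emit:
carry_out(plan=[[[0,0,0,-3,1.5,0,3.4],[0,0,0,-4,2,0,3.4],[0,0,0,-4,2,0,3.4],[0,0,0,-4,2,0,3.4],[0,0,0,-4,2,0,3.4],[0,0,0,-4,2,0,3.4],[0,0,0,-4,2,0,3.4],[0,0,0,-3,1.4,0,3.4]]])

```text
time: 20.75
tool_pos: [0.6569, -0.024, 0.1729]
eef_rot: [-0.002, 0.665, 0.747, -0.001]
ft_force: [0.2, 0.8, -1.9]
opening: 0.0414
```

Emit:
carry_out(plan=[[[0,0,0,0,0,0,3.4],[0,0,0,0,0,2,3.4],[0,0,0,0,0,3,3.4],[0,0,0,0,0,3,3.4],[0,0,0,0,0,2,3.4],[0,0,0,0,0,0,3.4],[0,0,0,0,0,0,3.4],[0,0,0,0,0,0,3.4]]])

```text
time: 21.55
tool_pos: [0.6579, -0.0214, 0.0776]
eef_rot: [0.001, 0.664, 0.747, 0.001]
ft_force: [0.4, -1.4, -0.9]
opening: 0.0414
```

Run:
```python
from h import *
go(.658,-.0217,.0612,6.7)
```

```text
tcp [ 0.6579 -0.0214  0.0776] yaw 6.73 tilt [ 1.9e-03 -3.0e-04 -1.0e+00] shift cm [-0.03  0.    1.64] wz 0.03 | q6 -0.30 t 21.55 open 0.0414 F [ 0.4 -1.4 -0.9]
```

Emit:
carry_out(plan=[[[0,0,0,0,0,0.6,3.4],[0,0,0,0,0,0.5,3.4],[0,0,0,0,0,0.3,3.4],[0,0,0,0,0,0.1,3.4],[0,0,0,0,0,0.1,3.4],[0,0,0,0,0,0.05,3.4],[0,0,0,0,0,0,3.4],[0,0,0,0,0,0,3.4]]])

```text
time: 22.35
tool_pos: [0.6574, -0.0217, 0.0611]
eef_rot: [0.0, 0.664, 0.747, -0.0]
ft_force: [-2.7, 0.6, 5.9]
opening: 0.0409
```

Run:
```python
from h import *
go(.658,-.0217,.0612,6.7)
```

```text
tcp [ 0.6574 -0.0217  0.0611] yaw 6.72 tilt [ 1.e-04 -2.e-04 -1.e+00] shift cm [-0.01  0.06 -0.01] wz 0.02 | q6 -0.30 t 22.35 open 0.0409 F [-2.7  0.6  5.9]
```

Emit:
carry_out(plan=[[[0,0,0,0,0,0,5],[0,0,0,0,0,0,6.5],[0,0,0,0,0,0,7.5],[0,0,0,0,0,0,7.5],[0,0,0,0,0,-3,7.5],[0,0,0,0,0,-5,7.5],[0,0,0,0,0,-5,7.5],[0,0,0,0,0,-4,7.5]]])

```text
time: 23.15
tool_pos: [0.6578, -0.0217, 0.2331]
eef_rot: [0.001, 0.664, 0.747, 0.001]
ft_force: [1.3, 0.2, 0.2]
opening: 0.0751
```

Emit:
carry_out(plan=[[[0,0,0,-2.5,-2.7,0,7.2],[0,0,0,-2.9,-3.1,0,7.2],[0,0,0,-2.9,-3.1,0,7.2],[0,0,0,-2.9,-3.1,0,7.2],[0,0,0,-2.9,-3.1,0,7.2],[0,0,0,-2.9,-3.1,0,7.2],[0,0,0,-2.9,-3.1,0,7.2],[0,0,0,0,0,0,7.2]]])

```text
time: 23.95
tool_pos: [0.4664, -0.2473, 0.2298]
eef_rot: [0.0, 0.666, 0.746, -0.001]
ft_force: [0.4, 0.5, 0.6]
opening: 0.0722
```

Emit:
carry_out(plan=[[[0,0,0,0,0,0,7.2],[0,0,0,0,0,0,7.2],[0,0,0,0,0,0,7.2],[0,0,0,0,0,0,7.2],[0,0,0,0,0,0,7.2],[0,0,0,0,0,0,7.2],[0,0,0,0,0,0,7.2],[0,0,0,0,0,0,7.2]]])

```text
time: 24.75
tool_pos: [0.4689, -0.244, 0.2298]
eef_rot: [0.0, 0.664, 0.747, -0.0]
ft_force: [0.7, 1.0, 0.3]
opening: 0.0722
```

Run:
```python
from h import *
p,d,X=shot("wrist","w6");b=topc(X,(.4675,-.246),.105); print("black",b)
go(b[2],b[3],.060,6.7)
```

```text
black [ 4.679e-01 -2.450e-01  4.684e-01 -2.464e-01  2.320e-02  1.763e+03
  1.019e-01]
tcp [ 0.4689 -0.2441  0.2298] yaw 6.72 tilt [ 0. -0. -1.] shift cm [-0.23 -0.08 16.98] wz 0.02 | q6 -0.79 t 24.80 open 0.0720 F [-0.8 -0.3  0.3]
```

View pics/w6.png

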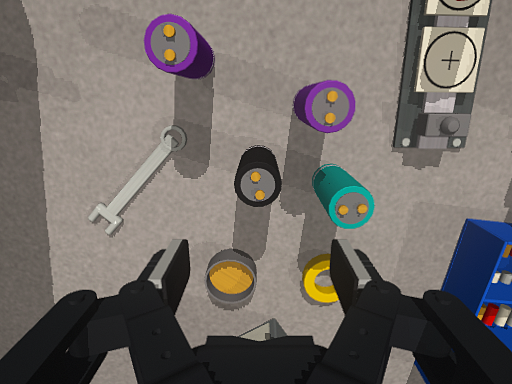

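Black is at (258,180) and centred between the jaws. Teal and purple are clear.

Emit:
carry_out(plan=[[[0,0,0,-0.2,-0.05,4,7.2],[0,0,0,0,0,4,7.2],[0,0,0,0,0,4,7.2],[0,0,0,0,0,3,7.2],[0,0,0,0,0,1.5,7.2],[0,0,0,0,0,0.3,7.2],[0,0,0,0,0,0,7.2],[0,0,0,0,0,0,7.2]]])

```text
time: 25.6
tool_pos: [0.4699, -0.2472, 0.0639]
eef_rot: [0.002, 0.664, 0.747, 0.0]
ft_force: [1.1, 0.4, -0.2]
opening: 0.0721
```

Emit:
carry_out(plan=[[[0,0,0,0,0,0,5.5],[0,0,0,0,0,0,3.8],[0,0,0,0,0,0,3.8],[0,0,0,0,0,0,3.8],[0,0,0,0,0,0,3.8],[0,0,0,0,0,0,3.8],[0,0,0,0,0,0,3.8],[0,0,0,0,0,0,3.8]]], force=50)

```text
time: 26.4
tool_pos: [0.4693, -0.2469, 0.0634]
eef_rot: [0.001, 0.664, 0.747, -0.0]
ft_force: [-2.8, 0.5, 6.0]
opening: 0.0447
```

Emit:
carry_out(plan=[[[0,0,0,0,0,-0.5,3.8],[0,0,0,0,0,-2,3.8],[0,0,0,0,0,-4,3.8],[0,0,0,0,0,-4,3.8],[0,0,0,0,0,-3,3.8],[0,0,0,0,0,-1,3.8],[0,0,0,0,0,0,3.8],[0,0,0,0,0,0,3.8]]])

```text
time: 27.2
tool_pos: [0.4676, -0.2453, 0.2046]
eef_rot: [-0.002, 0.664, 0.747, -0.0]
ft_force: [0.3, 0.1, -3.2]
opening: 0.0447
```

Run:
```python
from h import *
p,d,X=shot("wrist","w7"); go(.667,-.1012,.1,6.7)
w=((p.min(2)>140)&(abs(X[...,2]-.019)<.008)&(X[...,0]>.56)).astype(np.uint8)
Q=X[w>0][:,:2].astype(np.float32); print(len(Q))
cv2.imwrite("pics/w7.png",cv2.resize(p[:,:,::-1],(384,288)))
```

```text
tcp [ 0.4674 -0.2452  0.204 ] yaw 6.71 tilt [-0.0038  0.0031 -1.    ] shift cm [11.93 21.54 10.37] wz 0.01 | q6 -0.79 t 27.25 open 0.0451 F [ 0.7 -0.2 -2.9]
5494
```

View pics/w7.png

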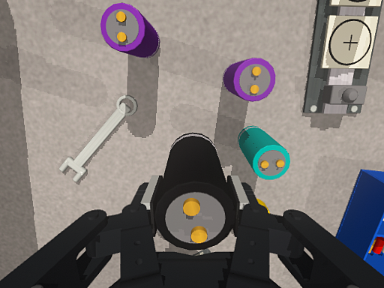

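Emit:
carry_out(plan=[[[0,0,0,1.5,2.6,0,3.8],[0,0,0,2,3.6,0,3.8],[0,0,0,2,3.6,0,3.8],[0,0,0,2,3.6,0,3.8],[0,0,0,2,3.6,0,3.8],[0,0,0,1.5,2.6,0,3.8],[0,0,0,1,1.8,0,3.8],[0,0,0,0,0,0,3.8]]])

```text
time: 28.05
tool_pos: [0.6675, -0.0997, 0.2032]
eef_rot: [-0.002, 0.663, 0.748, -0.001]
ft_force: [-1.0, 0.1, -1.6]
opening: 0.0445
```

Emit:
carry_out(plan=[[[0,0,0,0,0,2,3.8],[0,0,0,0,0,3,3.8],[0,0,0,0,0,3,3.8],[0,0,0,0,0,2,3.8],[0,0,0,0,0,1,3.8],[0,0,0,0,0,0,3.8],[0,0,0,0,0,0,3.8],[0,0,0,0,0,0,3.8]]])

```text
time: 28.85
tool_pos: [0.6681, -0.1025, 0.0987]
eef_rot: [0.001, 0.665, 0.747, 0.001]
ft_force: [-0.3, 0.1, -1.9]
opening: 0.0449
```

Run:
```python
from h import *
go(.667,-.1012,.0815,6.7)
```

```text
tcp [ 0.6681 -0.1025  0.0987] yaw 6.71 tilt [ 0.0029 -0.001  -1.    ] shift cm [ 0.14 -0.1   1.72] wz 0.01 | q6 -0.42 t 28.85 open 0.0449 F [-0.3  0.1 -1.9]
```

Emit:
carry_out(plan=[[[0,0,0,0.1,0,0.6,3.8],[0,0,0,0,0,0.5,3.8],[0,0,0,0,0,0.2,3.8],[0,0,0,0,0,0.1,3.8],[0,0,0,0,0,0.1,3.8],[0,0,0,0,0,0.1,3.8],[0,0,0,0,0,0,3.8],[0,0,0,0,0,0,3.8]]])

```text
time: 29.65
tool_pos: [0.6672, -0.1011, 0.0816]
eef_rot: [0.0, 0.664, 0.747, 0.0]
ft_force: [-0.7, 0.2, 2.4]
opening: 0.0448
```

Run:
```python
from h import *
go(.667,-.1012,.0815,6.7)
```

```text
tcp [ 0.6672 -0.1011  0.0816] yaw 6.72 tilt [ 3.e-04 -2.e-04 -1.e+00] shift cm [-0.01 -0.02  0.01] wz 0.02 | q6 -0.42 t 29.65 open 0.0448 F [-0.7  0.2  2.4]
```

Contact. I'll release, rise and back off towards the base to inspect.

Emit:
carry_out(plan=[[[0,0,0,0,0,0,5.2],[0,0,0,0,0,0,6.5],[0,0,0,0,0,0,7.5],[0,0,0,0,0,0,7.5],[0,0,0,0,0,-3,7.5],[0,0,0,0,0,-5,7.5],[0,0,0,0,0,-5,7.5],[0,0,0,0,0,-5,7.5]]])

```text
time: 30.45
tool_pos: [0.6667, -0.1009, 0.2625]
eef_rot: [-0.0, 0.664, 0.747, -0.0]
ft_force: [0.7, -0.4, -0.3]
opening: 0.0747
```

Emit:
carry_out(plan=[[[0,0,0,2,-3,0,7.5],[0,0,0,2,-3,0,7.5],[0,0,0,2,-3,0,7.5],[0,0,0,2,-3,0,7.5],[0,0,0,2,0,0,7.5],[0,0,0,0,0,0,7.5],[0,0,0,0,0,0,7.5],[0,0,0,0,0,0,7.5]]])

```text
time: 31.25
tool_pos: [0.5367, -0.0163, 0.2609]
eef_rot: [0.0, 0.665, 0.747, -0.0]
ft_force: [0.9, 0.1, -0.4]
opening: 0.0746
```

Run:
```python
from h import *
T={"blue":((.6393,.137),.045),"silver":((.6488,.0575),.065),"red":((.658,-.0217),.085),"black":((.667,-.1012),.105)}
for n in ("wrist","scene","top"):
    p,d,X=shot(n,n+"9")
    for k,(s,h) in T.items():
        b=topc(X,s,h,.018,.04); print(n,k,b,None if b is None else np.round((b[2:4]-s)*1000,1))
go(.667,-.1012,.0815,6.7)
```

```text
wrist blue [6.382e-01 1.372e-01 6.394e-01 1.377e-01 1.710e-02 9.010e+02 6.010e-02] [0.1 0.7]
wrist silver [6.480e-01 5.760e-02 6.494e-01 5.730e-02 1.920e-02 1.039e+03 8.000e-02] [ 0.6 -0.2]
wrist red [ 6.558e-01 -2.090e-02  6.575e-01 -2.200e-02  2.100e-02  1.156e+03
  1.000e-01] [-0.5 -0.3]
wrist black [ 6.720e-01 -8.760e-02  6.690e-01 -9.550e-02  2.180e-02  3.950e+02
  1.196e-01] [2.  5.7]
scene blue [6.402e-01 1.405e-01 6.381e-01 1.395e-01 1.810e-02 1.690e+02 5.850e-02] [-1.2  2.5]
scene silver [6.507e-01 6.060e-02 6.484e-01 5.930e-02 2.040e-02 2.020e+02 7.790e-02] [-0.4  1.8]
scene red [ 6.582e-01 -1.900e-02  6.563e-01 -2.000e-02  2.190e-02  2.310e+02
  9.790e-02] [-1.7  1.7]
scene black [ 6.663e-01 -9.660e-02  6.652e-01 -9.810e-02  2.380e-02  2.660e+02
  1.179e-01] [-1.8  3.1]
top blue [6.378e-01 1.354e-01 6.387e-01 1.360e-01 1.690e-02 1.130e+02 5.970e-02] [-0.6 -1. ]
top silver [6.481e-01 5.560e-02 6.488e-01 5.580e-02 1.960e-02 1.490e+02 7.900e-02] [ 0.  -1.7]
top red None None
top black None None
tcp [ 0.5365 -0.0164  0.2607] yaw 6.67 tilt [-3.e-04 -1.e-04 -1.e+00] shift cm [-9.94 11.98 17.91] wz -0.03 | q6 -0.34 t 31.40 open 0.0753 F [ 0.3 -0.8  0.1]
```

View pics/wrist9.png

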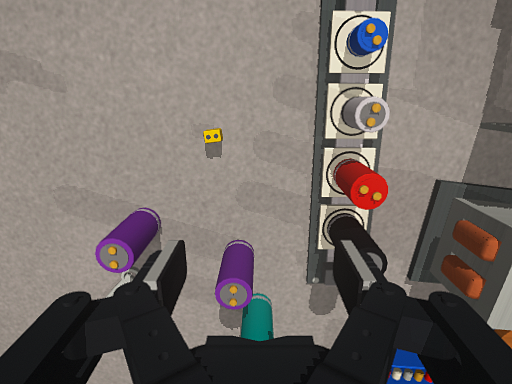

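View pics/scene9.png

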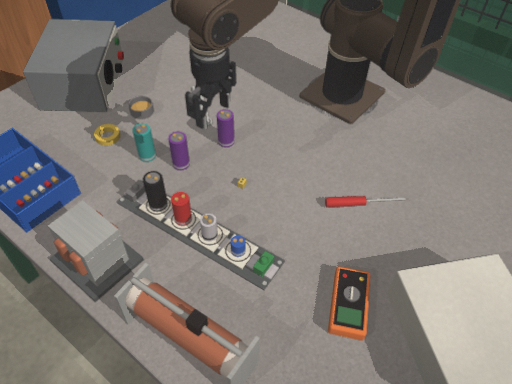

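```bash
python3 -c "
from bench import job; print(job.finish_job())"
```

```text
the job is handed in; nothing more can be done
None
```

All four capacitors now stand upright on the rail in order of height. From the green block they run blue on pad d, silver on c, red on b and black on a. I handed the job in at about 31 s of the 106 s allowed.

- **Centring:** the last wrist-camera check put blue, silver and red within about 1 mm of their pad centres. The scene camera read all four 2–4 mm off. Most of that is a shift common to all four caps, and black differed from its neighbour red by about 1.4 mm.
- **Checks that failed or disagreed:** black was partly hidden by a finger in the wrist view, so that 6 mm reading is unreliable. The top camera found neither red nor black at the end.
- **Other things:** in the last scene picture nothing has fallen over, and the multimeter and the look-alikes are where they were. The gripper was well clear of everything, with forces near zero.

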